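Jog the brake spindle from its three control boxes

TASK

Start the brake spindle from its three control boxes with closed fingers: first press down the raised, ribbed end of the rocker until it is fully over, then push the slim tripped reset plunger fully home, and only then press the broad mushroom button fully down. Keep holding the mushroom down: the program finishes while the fingers still hold it. Only press, do not grip or lift anything; the boxes must stay standing where they are, and leave the loose things around them alone.

Things in the scene. Friction and masses are not known exactly. Their poses are not given: they have to be found in the camera images.
- rocker_box: loose box about 90x90x52 mm (0.9 kg, rubber feet, flat lid at 52 mm), origin at the centre of its underside, z up; carries the rocker. The rocker tips about the box's y axis, above the centre of the lid, 60 mm above the origin; its ON end lies towards the box's +x side, at any yaw on the worktop
- rocker (a joint): angle of the black rocker paddle (52 mm long, 28 mm wide, 10 mm thick): about 0 = off, with its ON end (three small steel ribs across it) raised; 0.52 rad = on, ON end fully down (counts as on above 0.45). It resists with about 1 N at the ON end (more nearer the pivot) and stays where it is left
- rocker_raised_end (a point): point on the top face of the rocker's ON end, 20 mm along the paddle from the pivot: about 77 mm above the worktop when off, 66 mm when on (moves with the rocker)
- reset_box: loose box about 90x90x52 mm (0.9 kg, rubber feet, flat lid at 52 mm), origin at the centre of its underside, z up; carries the slim reset plunger in a round steel collar (38 mm wide, top at 56 mm)
- reset (a joint): how far the black plunger (22 mm across) is pushed in, m: about 0 = tripped, standing out; 0.009 = fully home (counts as home above 0.007). It resists with about 2.2 N and stays where it is left
- reset_top (a point): centre of the plunger's flat top: about 72 mm above the worktop when tripped, 63 mm when home (moves with it)
- jog_box: loose box about 90x90x52 mm (0.9 kg, rubber feet, flat lid at 52 mm), origin at the centre of its underside, z up; carries the mushroom button over a steel collar (38 mm wide, top at 56 mm)
- jog (a joint): how far the black mushroom button is pressed, m: 0 = released, 0.008 = fully down (counts as down above 0.006). A spring pushes it back: 1.5 N at the start, 4 N fully down
- jog_top (a point): centre of the mushroom's top (head 46 mm across, slightly domed): 81 mm above the worktop when released, 73 mm when down (moves with it)
- brass_plug: bystander, loose, to be left alone: brass hexagon plug, 27x24x20 mm
- bearing: bystander, loose, to be left alone: ball bearing lying flat, 48 mm across, 14 mm high
- bearing_small: bystander, loose, to be left alone: small ball bearing lying flat, 30 mm across, 10 mm high
- marker: bystander, loose, to be left alone: marker pen lying down, 16x139x16 mm
- wrench_1: bystander, loose, to be left alone: combination spanner lying down, 34x194x10 mm
- grease_tin: bystander, loose, to be left alone: round tin, 65 mm across, 32 mm high
- spray_can: bystander, loose, to be left alone: tall spray can, 68 mm across, 233 mm high
- sealant_bottle: bystander, loose, to be left alone: small bottle with a nozzle, 44 mm across, 106 mm high
Mind the look-alikes: they are no part of the job. What is shaped like the rocker_box but pink is not meant.

How it is judged:
By the outcome, as a careful person would: the job done as asked, in the order asked, and still so for the second after the job is handed in, while the arm keeps its last pose, push and grip.
It also fails if it takes over 56 s, if anything falls off the work surface, if the arm or the gripper's body presses on something with over 40 N, if the wrist force passes 120 N, or if a joint passes its speed limit or range.

ROBOT

A 7-joint arm with a two-finger parallel gripper is mounted at the origin on a cart in front of the work surface, level with it; the furniture and walls round the work are solid. World frame = base frame: x ahead of the robot, y to its left, z up, the work surface at z = 0. Lengths are in m, angles in rad, forces in N, time in s.
With the tool pointing down it reaches from about 0.425 to 0.925 m from the base axis. Payload 6.8 kg.
Tool frame: the origin (TCP) lies at the very end of the fingers, on their centre line; the grasp point (between the pads) lies 19 mm behind it; z points along the fingers, y is the line along which they close (so a half turn about z gives the same grasp; the last joint's range is limited). The gripper opens to 85 mm and grips with 20 to 120 N. Pads are 22 mm wide; open, the fingers measure 114 mm over their backs; the gripper's body (76 mm by 85 mm) begins 54 mm behind the grasp point. The pads swing forward as they close: fully open they stand 13 mm farther back than shut.
Start: joints at [1.126, 0.477, 0.022, 1.555, -0.011, 1.109, -0.083], TCP at [0.223, -0.637, 0.231] pointing down, gripper open.
Joint ranges: [-2.96, 2.96], [-0.34, 2.1], [-1.41, 1.46], [0.24, 2.44], [-1.37, 4.51], [0.17, 1.92], [-2.96, 2.96]. Speed limits (rad/s): [2.39, 2.39, 3.14, 3.14, 3.14, 3.14, 3.14].

INTERFACE

Orientations are given as a unit quaternion [w, x, y, z].
In Python, from station import get_obs, read_camera, hand_in gives the robot as it stands.
- The arm moves only by the tool arm_command, never from a script. Its argument "commands" is one flat list of numbers, 7 for each row, row after row: the shift along the tool's x, y, z in m, then the turn, a rotation vector about the tool's x, y, z in degrees, then the opening, from 0 (shut) to 1 (fully open). In form: [tx, ty, tz, rx, ry, rz, fingers, tx, ty, tz, rx, ry, rz, fingers, ...]. A call has 1 to 8 rows; each row is the pose to reach, as a shift and turn from the pose commanded when the call began, along the tool's axes at that moment; what a row does not reach only later rows make up. A row lasts 1/10 s, in which the tool goes at most 50 mm and 8.59 degrees, less where a joint would pass 70% of its speed; a pose out of reach is approached as far as the arm can. A call with a gripper value outside its range is refused whole. The fingers move at their own pace and stop on an object; "force" is the grip in N (left out, the last holds). Time passes only in rows, so rows that repeat a pose let the fingers close. It gives the time, the measured TCP pose, the force, the opening and the grip force at its end, in the units of the state.
- get_obs(): the state, without advancing time (a new reading comes with each control period).
- read_camera(name): name is "scene" or "top" or "wrist"; returns a dict with "img" (400x640x3 uint8, red, green, blue), "camera_matrix" (3x3 intrinsics, pixels), "pose" (4x4, takes a point from camera to world coordinates). Camera axes: x right, y down, z forward; pixel columns grow to the right and rows downward; lengths in m; the calibration is good to about 2 mm. A picture is of the moment at which its call begins. There is no depth.
- hand_in(): hands the job in; it is judged then, once.
The state is a dict: "t": time; "q": joint angles; "joint_vel": joint speeds; "joint_torque": joint torques, N m; "eef_pos": TCP position; "tool_rot": TCP orientation; "contact_force": force on the tool from outside, world axes, zero at the start; "torque": the same for the moment, N m; "gripper_width": opening from 0.0 (shut) to 1.0 (fully open); "grasp_force": force on a finger pad.
Only numpy, scipy, OpenCV 4.12 (cv2) and the standard library are available. Lean on these libraries where they do the work, as an engineer would, in place of code of your own. Each camera call takes 0.05 s, during which the arm holds its last target. There are 200 camera calls.

## Working session

There is one attempt and no reset: what is moved stays moved. The work goes in short steps, Python scripts to look and compute and a tool call to move; the robot and the scene stay as the last step left them, time stands still between calls to the robot, and variables do not carry over. Pictures are saved under pics/ and viewed, at most 10 in all, crops included, and the job is handed in when it is done.

Besides the shell and the picture viewer there is one more tool, called by a JSON object that holds its "name" and its "arguments". arm_command: Moves the arm, as the interface text tells. Its arguments: {"type":"object","properties":{"commands":{"type":"array","items":{"type":"number"}},"force":{"type":"number"}},"required":["commands"]}

```bash
mkdir -p pics; python3 - <<'E'
from station import *
import cv2,numpy as np
np.set_printoptions(precision=4,suppress=True)
for n in ("top","scene"):
    c=read_camera(n); cv2.imwrite(f"pics/{n}0.png",c["img"][:,:,::-1]); print(c["camera_matrix"],c["pose"])
o=get_obs(); print(o["t"],o["eef_pos"],o["tool_rot"],o["contact_force"])
E
```

```text
[[407.7911   0.     314.6002]
 [  0.     407.7911 200.5514]
 [  0.       0.       1.    ]] [[-0.     -0.9938  0.1108  0.4072]
 [-1.      0.0008  0.0071  0.0456]
 [-0.0071 -0.1108 -0.9938  1.483 ]
 [ 0.      0.      0.      1.    ]]
[[405.8541   0.     322.1139]
 [  0.     405.8541 201.1951]
 [  0.       0.       1.    ]] [[-0.4049 -0.6467  0.6464 -0.2553]
 [-0.9143  0.2768 -0.2958  0.4389]
 [ 0.0124 -0.7108 -0.7033  1.0101]
 [ 0.      0.      0.      1.    ]]
0.1 [ 0.2229 -0.6366  0.2304] [-0.0008  0.9859  0.1676 -0.0002] [ 0.0083  0.1825 -0.8527]
```

View pics/top0.png

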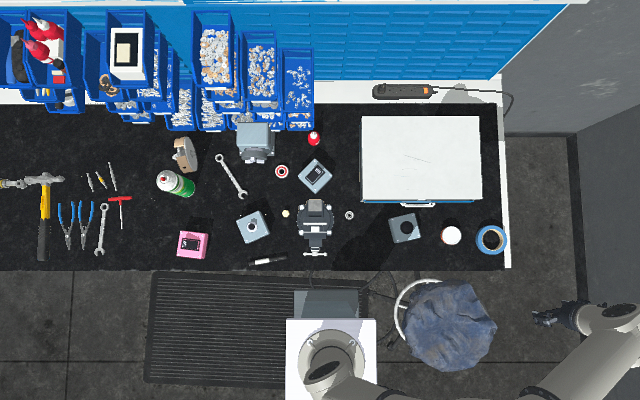

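View pics/scene0.png

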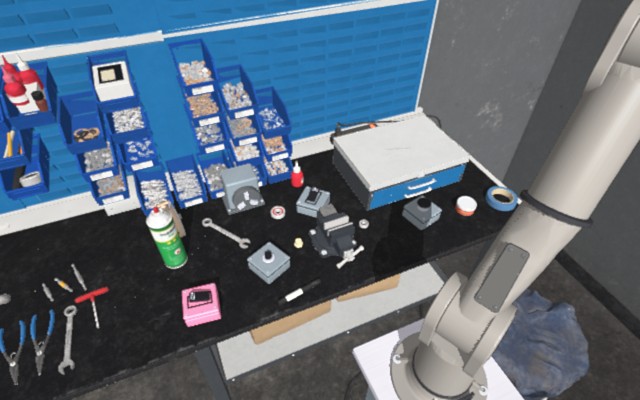

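Candidates in the top view: the grey rocker box is at (315,176) and its pink look-alike, which is not meant, is at (193,244). The slim plunger (reset) is at (253,228) and the broad mushroom (jog) at (405,227). A vise stands at (315,220). I choose the grey rocker and check it in a close crop.

```bash
cat > h.py <<'E'
from station import *
import cv2,numpy as np
from scipy.spatial.transform import Rotation as R
np.set_printoptions(precision=4,suppress=True)
def ray(c,u,v,z):
    P=np.array(c["pose"]);d=P[:3,:3]@np.linalg.solve(c["camera_matrix"],[u,v,1.]);p=P[:3,3]
    return p+d*(z-p[2])/d[2]
def togo(target):  # world point -> shift in present tool axes
    o=get_obs();q=o["tool_rot"];M=R.from_quat([q[1],q[2],q[3],q[0]]).as_matrix()
    return M.T@(np.array(target)-o["eef_pos"])
E
python3 - <<'E'
from h import *
c=read_camera("top"); im=c["img"][:,:,::-1]
t=[cv2.resize(im[y-25:y+25,x-33:x+33],None,fx=6,fy=6,interpolation=2) for x,y in((315,176),(253,228),(405,227),(315,222))]
cv2.imwrite("pics/crop.png",np.vstack([np.hstack(t[:2]),np.hstack(t[2:])])[:600,:800])
for n,u,v,z in(("rock",316,171,.065),("reset",252,226,.072),("jog",406,226,.08),("visetop",316,205,.1),("pinkl",193,243,.06),("can",165,182,.233),("drawerfrontL",362,200,.1)): print(n,ray(c,u,v,z))
E
```

```text
rock [0.6702 0.0508 0.065 ]
reset [0.4761 0.2724 0.072 ]
jog [ 0.4755 -0.2581  0.08  ]
visetop [0.5461 0.0507 0.1   ]
pinkl [0.4176 0.4787 0.06  ]
can [0.605  0.5195 0.233 ]
drawerfrontL [ 0.5632 -0.1062  0.1   ]
```

View pics/crop.png

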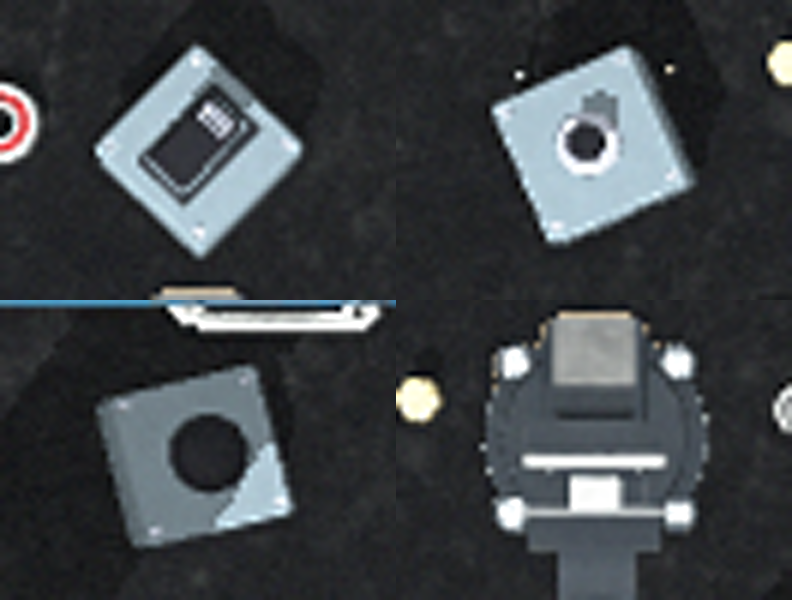

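```bash
python3 - <<'E'
from h import *
c=read_camera("top")
for n,u,v,z in(("ribs",317.6,170.5,.077),("pivot",314.8,174.6,.07),("reset",251.6,226.5,.072),("jog",406.6,227.3,.078)): print(n,ray(c,u,v,z))
print(togo([.45,-.3,.25]),togo([.66,.04,.2]))
E
```

```text
ribs [0.6697 0.0451 0.077 ]
pivot [0.6564 0.055  0.07  ]
reset [0.4743 0.2737 0.072 ]
jog [ 0.4711 -0.2605  0.078 ]
[ 0.3256 -0.2428 -0.0191] [ 0.6361 -0.4943  0.0312]
```

{"name": "arm_command", "arguments": {"commands": [0.04,-0.03,-0.02,0,0,-7,0,0.08,-0.06,-0.02,0,0,-15,0,0.12,-0.09,-0.02,0,0,-22,0,0.16,-0.12,-0.02,0,0,-30,0,0.2,-0.15,-0.02,0,0,-38,0,0.24,-0.18,-0.02,0,0,-46,0,0.28,-0.21,-0.02,0,0,-53,0,0.32,-0.24,-0.02,0,0,-60,0]}}

```text
t: 1.0
eef_pos: [0.4445, -0.3061, 0.2515]
tool_rot: [0.0, 0.768, 0.64, -0.0]
contact_force: [0.6, 0.1, 0.4]
gripper_width: 0.003
grasp_force: 0.0
```

```bash
python3 - <<'E'
from h import *
o=get_obs();print(o["t"],o["q"],o["eef_pos"],o["tool_rot"],o["gripper_width"])
print(togo([.66,.04,.19]))
E
```

```text
1.0 [ 0.7733  0.2568 -0.3398  1.8384  0.0974  1.0622  0.2142] [ 0.4445 -0.3061  0.2515] [ 0.0002  0.7685  0.6399 -0.0001] 0.0029234785440371155
[0.3794 0.1493 0.0614]
```

{"name": "arm_command", "arguments": {"commands": [0.047,0.019,0.0,0,0,-7,0,0.095,0.037,0.0,0,0,-14,0,0.142,0.056,0.0,0,0,-21,0,0.19,0.075,0.0,0,0,-28,0,0.237,0.093,0.02,0,0,-36,0,0.285,0.112,0.04,0,0,-44,0,0.332,0.13,0.05,0,0,-51,0,0.379,0.149,0.06,0,0,-57,0]}}

```text
t: 1.8
eef_pos: [0.6524, 0.0246, 0.1935]
tool_rot: [-0.0, 0.37, 0.929, -0.0]
contact_force: [0.3, -1.0, 0.7]
gripper_width: 0.002
grasp_force: 0.0
```

{"name": "arm_command", "arguments": {"commands": [0,0,0,0,0,0,0,0,0,0,0,0,0,0,0,0,0,0,0,0,0]}}

```text
t: 2.1
eef_pos: [0.6518, 0.0219, 0.1944]
tool_rot: [-0.0, 0.373, 0.928, -0.001]
contact_force: [0.0, 0.4, 0.8]
gripper_width: -0.0
grasp_force: 0.0
```

```bash
python3 - <<'E'
from h import *
o=get_obs();print(o["t"],o["q"],o["eef_pos"],o["tool_rot"],o["contact_force"])
for n in("wrist","top"):
  c=read_camera(n);im=c["img"][:,:,::-1]
  cv2.imwrite(f"pics/{n}1.png",im)
  if n=="wrist":print(c["camera_matrix"],c["pose"])
E
```

```text
2.1 [ 0.2972  0.5449 -0.6059  1.617   0.3409  1.088   0.4049] [0.6518 0.0219 0.1944] [-0.      0.3731  0.9278 -0.0006] [0.0144 0.3567 0.7886]
[[315.8207   0.     316.9881]
 [  0.     315.8207 199.8012]
 [  0.       0.       1.    ]] [[ 0.6912  0.6837  0.2341  0.5923]
 [ 0.7227 -0.6531 -0.2264  0.0797]
 [-0.0019  0.3257 -0.9455  0.3369]
 [ 0.      0.      0.      1.    ]]
```

View pics/wrist1.png

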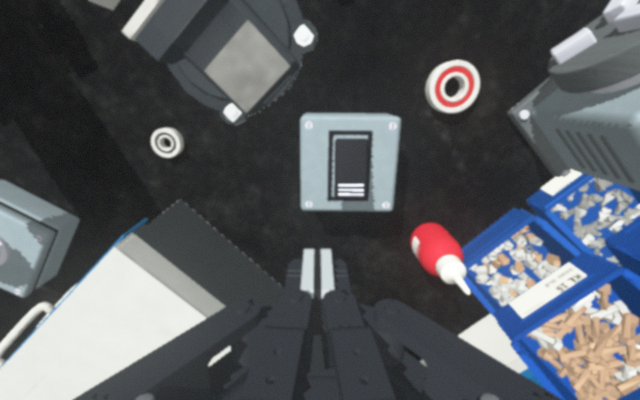

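The wrist view shows the grey rocker box square to the tool. The ribs are at (351,190), the paddle's off end is at (351,137), and the closed fingertips are at (317,250).

```bash
python3 - <<'E'
from h import *
c=read_camera("wrist")
a=ray(c,351,190,.077);b=ray(c,351,165,.072);print(a,b)
l=[ray(c,*p,.052) for p in((308,126),(393,126),(306,205),(390,205))];m=np.mean(l,0);print("box",m, l[2]-l[0])
d=l[2]-l[0]+l[3]-l[1];d/=np.linalg.norm(d);print(d,np.degrees(np.arctan2(d[1],d[0])))
t=m+d*.023;t[2]=.09;print(t,togo(t), togo(a))
E
```

```text
[0.6708 0.0441 0.077 ] [0.6556 0.0584 0.072 ]
box [0.6607 0.0543 0.052 ] [ 0.0519 -0.0533  0.    ]
[ 0.7236 -0.6902  0.    ] -43.64591169073976
[0.6773 0.0384 0.09  ] [-0.0065  0.0299  0.105 ] [0.0022 0.0295 0.118 ]
```

{"name": "arm_command", "arguments": {"commands": [-0.005,0.03,0.03,0,0,0,0,-0.005,0.03,0.07,0,0,0,0,-0.005,0.03,0.1,0,0,0,0,-0.005,0.03,0.11,0,0,0,0,-0.005,0.03,0.11,0,0,0,0,-0.005,0.03,0.11,0,0,0,0]}}

```text
t: 2.85
eef_pos: [0.6774, 0.0414, 0.0864]
tool_rot: [0.001, 0.373, 0.928, 0.001]
contact_force: [-0.4, 0.8, 0.5]
gripper_width: 0.003
grasp_force: 0.0
```

{"name": "arm_command", "arguments": {"commands": [0,0,0.005,0,0,0,0,0,0,0.01,0,0,0,0,0,0,0.014,0,0,0,0,0,0,0.016,0,0,0,0,0,0,0.018,0,0,0,0,0,0,0.018,0,0,0,0]}}

```text
t: 3.45
eef_pos: [0.6785, 0.0402, 0.0678]
tool_rot: [0.002, 0.373, 0.928, 0.0]
contact_force: [4.3, -3.7, 3.8]
gripper_width: 0.002
grasp_force: 2.9
```

{"name": "arm_command", "arguments": {"commands": [0,0,0.001,0,0,0,0,0,0,0.002,0,0,0,0,0,0,0.002,0,0,0,0]}}

```text
t: 3.75
eef_pos: [0.6787, 0.0402, 0.0674]
tool_rot: [0.002, 0.373, 0.928, -0.0]
contact_force: [1.1, -4.4, 14.8]
gripper_width: -0.001
grasp_force: 7.6
```

{"name": "arm_command", "arguments": {"commands": [0,0,-0.02,0,0,0,0,0,0,-0.06,0,0,0,0,0,0,-0.11,0,0,0,0,0,-0.03,-0.13,0,0,0,0,0,-0.03,-0.13,0,0,0,0,0,-0.03,-0.13,0,0,0,0]}}

```text
t: 4.35
eef_pos: [0.655, 0.0196, 0.1944]
tool_rot: [-0.0, 0.373, 0.928, -0.0]
contact_force: [-0.4, 0.4, -0.1]
gripper_width: -0.0
grasp_force: 0.0
```

```bash
python3 - <<'E'
from h import *
c=read_camera("wrist");im=c["img"][:,:,::-1]
old=cv2.imread("pics/wrist1.png")
f=lambda i:cv2.resize(i[100:250,290:420],None,fx=3,fy=3,interpolation=2)
cv2.imwrite("pics/rk.png",np.hstack([f(old),f(im)]))
l=[ray(c,351,190,.077)];print(l)
print(togo([.56,.2,.25]),togo([.4743,.2737,.2]))
E
```

```text
[array([0.6737, 0.0426, 0.077 ])]
[ 0.1929  0.0644 -0.0563] [ 0.3057  0.0585 -0.0062]
```

View pics/rk.png

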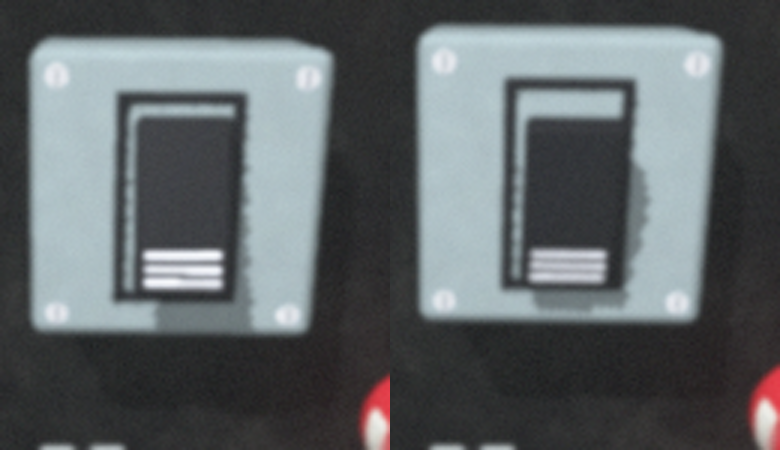

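The rocker is over: the ribbed end is now foreshortened and low, and the far end has come up, with the force at a hard 15 N stop. On to the reset box.

{"name": "arm_command", "arguments": {"commands": [0.04,0.01,-0.03,0,0,0,0,0.09,0.02,-0.04,0,0,0,0,0.14,0.03,-0.04,0,0,0,0,0.18,0.04,-0.03,0,0,0,0,0.22,0.05,-0.01,0,0,0,0,0.255,0.06,0.01,0,0,0,0,0.255,0.06,0.01,0,0,0,0,0.255,0.06,0.01,0,0,0,0]}}

```text
t: 5.2
eef_pos: [0.5112, 0.2407, 0.1829]
tool_rot: [-0.002, 0.371, 0.929, -0.001]
contact_force: [0.5, -0.0, -0.1]
gripper_width: 0.001
grasp_force: 0.0
```

```bash
python3 - <<'E'
from h import *
c=read_camera("wrist");im=c["img"][:,:,::-1];cv2.imwrite("pics/wrist2.png",im)
P=np.linalg.inv(c["pose"])@[.4743,.2737,.072,1];p=c["camera_matrix"]@P[:3];print(p/p[2],togo([.4743,.2737,.08]))
E
```

```text
[315.2519 136.0149   1.    ] [ 0.0511 -0.0015  0.1035]
```

View pics/wrist2.png

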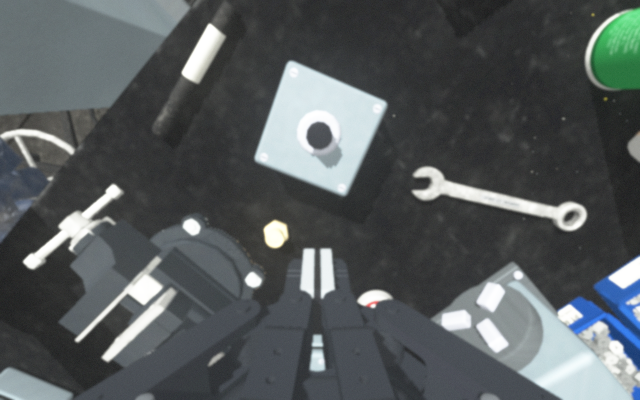

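The plunger top is at (319,136). The top camera's estimate projects to (315,136), so the two agree within about 3 mm.

```bash
python3 - <<'E'
from h import *
c=read_camera("wrist")
a=ray(c,318.5,135.5,.072);print(a);a[2]=.08;print(togo(a))
E
```

```text
[0.4774 0.2748 0.072 ]
[0.0506 0.0012 0.1039]
```

{"name": "arm_command", "arguments": {"commands": [0.04,0,0.02,0,0,0,0,0.05,0,0.06,0,0,0,0,0.05,0,0.09,0,0,0,0,0.05,0,0.102,0,0,0,0,0.05,0,0.102,0,0,0,0,0.05,0,0.102,0,0,0,0]}}

```text
t: 5.9
eef_pos: [0.478, 0.274, 0.0836]
tool_rot: [0.0, 0.373, 0.928, 0.001]
contact_force: [0.3, 0.7, -0.0]
gripper_width: -0.004
grasp_force: 0.0
```

{"name": "arm_command", "arguments": {"commands": [0,0,0.006,0,0,0,0,0,0,0.01,0,0,0,0,0,0,0.014,0,0,0,0,0,0,0.017,0,0,0,0,0,0,0.019,0,0,0,0,0,0,0.019,0,0,0,0]}}

```text
t: 6.5
eef_pos: [0.4766, 0.2741, 0.0634]
tool_rot: [-0.0, 0.372, 0.928, -0.0]
contact_force: [-0.6, -0.4, -0.3]
gripper_width: -0.003
grasp_force: 0.2
```

{"name": "arm_command", "arguments": {"commands": [0,0,0.001,0,0,0,0,0,0,0.002,0,0,0,0,0,0,0.003,0,0,0,0,0,0,0.003,0,0,0,0]}}

```text
t: 6.9
eef_pos: [0.4767, 0.2742, 0.0628]
tool_rot: [0.001, 0.372, 0.928, -0.0]
contact_force: [-5.2, -5.3, 24.0]
gripper_width: -0.002
grasp_force: 12.4
```

{"name": "arm_command", "arguments": {"commands": [0,0,-0.03,0,0,0,0,0,0,-0.07,0,0,0,0,0,0,-0.11,0,0,0,0,0,0,-0.15,0,0,0,0,0,0,-0.19,0,0,0,0,-0.035,-0.032,-0.2,0,0,0,0,-0.07,-0.065,-0.2,0,0,0,0,-0.1,-0.095,-0.2,0,0,0,0]}}

```text
t: 7.7
eef_pos: [0.4829, 0.1344, 0.2608]
tool_rot: [0.0, 0.372, 0.928, -0.0]
contact_force: [0.9, -0.8, -0.2]
gripper_width: -0.004
grasp_force: 0.0
```

```bash
python3 - <<'E'
from h import *
c=read_camera("top");cv2.imwrite("pics/top2.png",cv2.resize(c["img"][150:260,220:440,::-1],None,fx=3,fy=3,interpolation=2))
o=get_obs();print(o["eef_pos"],o["q"],togo([.507,-.295,.25]))
E
```

```text
[0.4833 0.126  0.2598] [ 0.238   0.2304 -0.7122  1.8928  0.1748  1.0837  0.2552] [-0.3105 -0.2852  0.0122]
```

View pics/top2.png

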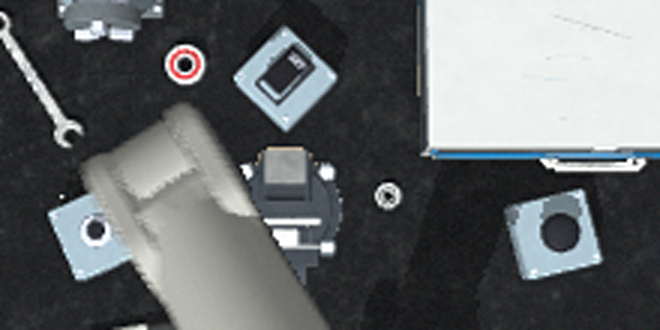

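The rocker stays tipped, at crop (288,75), and the reset plunger is sunk, at (95,230). The boxes are unmoved. Next is the jog box at (558,233).

{"name": "arm_command", "arguments": {"commands": [-0.035,-0.032,0,0,0,0,0,-0.07,-0.065,0,0,0,0,0,-0.105,-0.097,0,0,0,0,0,-0.14,-0.13,0,0,0,0,0,-0.175,-0.16,0,0,0,0,0,-0.21,-0.19,0,0,0,0,0,-0.245,-0.225,0,0,0,0,0,-0.28,-0.255,0.0,0,0,0,0]}}

```text
t: 8.55
eef_pos: [0.5087, -0.2432, 0.2603]
tool_rot: [-0.0, 0.372, 0.928, -0.0]
contact_force: [1.3, 0.7, 0.2]
gripper_width: 0.001
grasp_force: 0.0
```

{"name": "arm_command", "arguments": {"commands": [-0.02,-0.02,0.02,0,0,0,0,-0.02,-0.02,0.04,0,0,0,0,-0.02,-0.02,0.04,0,0,0,0,-0.02,-0.02,0.04,0,0,0,0]}}

```text
t: 8.95
eef_pos: [0.5101, -0.2685, 0.2205]
tool_rot: [-0.001, 0.372, 0.928, 0.0]
contact_force: [-0.3, 1.5, 0.2]
gripper_width: 0.0
grasp_force: 0.0
```

```bash
python3 - <<'E'
from h import *
c=read_camera("wrist");im=c["img"][:,:,::-1];cv2.imwrite("pics/wrist3.png",im)
P=np.linalg.inv(c["pose"])@[.4711,-.2605,.08,1];p=c["camera_matrix"]@P[:3];print(p/p[2],get_obs()["eef_pos"],get_obs()["q"],togo([.4711,-.2605,.088]))
E
```

```text
[293.082  149.1948   1.    ] [ 0.5108 -0.2685  0.2214] [ 0.7493  0.3664 -0.4713  1.7807  0.1893  1.0388  1.0183] [ 0.0343 -0.0217  0.1333]
```

View pics/wrist3.png

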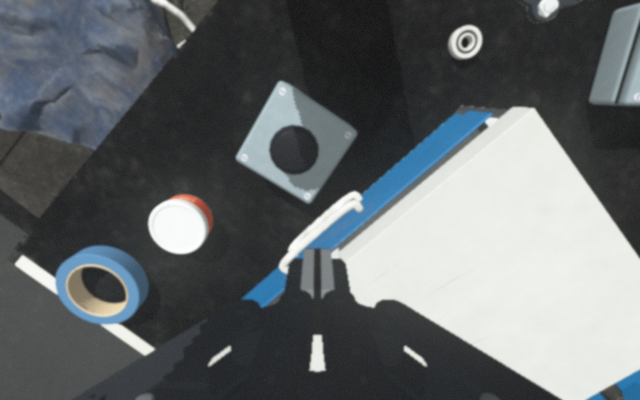

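The mushroom's centre is at (295,149) and its projected estimate at (293,149). That is close enough, so I press.

{"name": "arm_command", "arguments": {"commands": [0.034,-0.02,0.0,0,0,0,0,0.034,-0.02,0.04,0,0,0,0,0.034,-0.02,0.08,0,0,0,0,0.034,-0.02,0.115,0,0,0,0,0.034,-0.02,0.132,0,0,0,0,0.034,-0.02,0.132,0,0,0,0,0.034,-0.02,0.132,0,0,0,0]}}

```text
t: 9.7
eef_pos: [0.4729, -0.2603, 0.09]
tool_rot: [0.001, 0.372, 0.928, 0.0]
contact_force: [-0.1, -1.1, 0.9]
gripper_width: -0.0
grasp_force: 0.0
```

{"name": "arm_command", "arguments": {"commands": [0,0,0.005,0,0,0,0,0,0,0.009,0,0,0,0,0,0,0.012,0,0,0,0,0,0,0.015,0,0,0,0,0,0,0.016,0,0,0,0,0,0,0.016,0,0,0,0]}}

```text
t: 10.3
eef_pos: [0.4727, -0.2611, 0.0732]
tool_rot: [0.001, 0.372, 0.928, -0.0]
contact_force: [1.6, -0.4, 3.0]
gripper_width: 0.001
grasp_force: 1.8
```

{"name": "arm_command", "arguments": {"commands": [0,0,0.001,0,0,0,0,0,0,0.002,0,0,0,0,0,0,0.002,0,0,0,0,0,0,0.002,0,0,0,0,0,0,0.002,0,0,0,0,0,0,0.002,0,0,0,0]}}

```text
t: 10.9
eef_pos: [0.4728, -0.2612, 0.0728]
tool_rot: [0.001, 0.372, 0.928, -0.0]
contact_force: [-2.6, 1.5, 21.1]
gripper_width: -0.001
grasp_force: 10.5
```

```bash
python3 - <<'E'
from h import *
c=read_camera("top");a=cv2.resize(c["img"][150:260,220:440,::-1],None,fx=3,fy=3,interpolation=2)
c=read_camera("scene");b=cv2.resize(c["img"][170:290,230:450,::-1],(660,270),interpolation=2)
cv2.imwrite("pics/fin.png",np.vstack([a,b])[:600]);o=get_obs();print(o["eef_pos"],o["contact_force"])
E
```

```text
[ 0.4728 -0.2611  0.0728] [-2.9079  2.2317 21.5856]
```

View pics/fin.png

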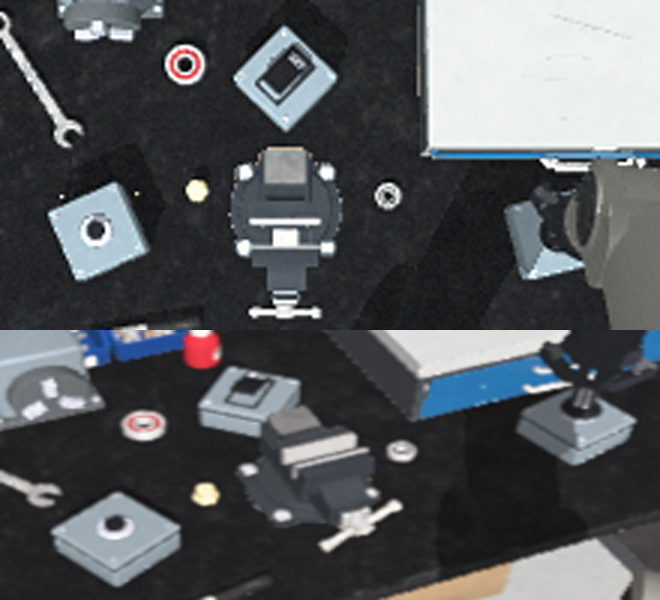

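The rocker is over at (288,75), the reset is home at (95,230), and the fingers hold the mushroom hard down at about 21 N. The boxes are still in place.

```bash
python3 -c "
from station import hand_in;print(hand_in())"
```

```text
the job is handed in; nothing more can be done
None
```

I pressed the rocker fully over, pushed the reset plunger home, then pressed the mushroom button fully down, and handed the job in after about 11 s with the closed fingers still holding it at about 21 N; the boxes stayed in place.

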